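Seat an adapter plate on the pins of the checking fixture

TASK

The steel adapter plate is leaning on the tips of the two locating pins of the checking fixture. With the fingertips, nudge it sideways, back against the fence and along it, until its two large holes drop over the pins and it lies flat on the fixture base. Do not pick up or lift the plate, leave the other things on the counter where they are, and finish with the hand clear.

Things in the scene. Friction and masses are not known exactly. Their poses are not given: they have to be found in the camera images.
- fixture: checking fixture screwed to the counter, cannot move: flat dark steel base 180 (its x) x 360 (its y) x 12 mm thick. Origin at the centre of the base's underside, z up, x away from the robot towards the fence, y left. Fence: bright aluminium bar along the whole far side, guiding face (towards the robot) at x = +55.5 mm, top 28 mm above the base. Two pins stand on the base at x = +10, y = -65 and +65 mm
- plate: loose flat steel adapter plate 120 (its x) x 180 (its y) x 5 mm, 0.35 to 0.7 kg. Origin at the centre of its underside, z up, x towards the fence. Two 14 mm locating holes at x = +15, y = -65 and +65 mm; a 50 mm bore at x = -12, y = 0; two 7 mm bolt holes near the near corners fit no pin. At the start it leans about 6 degrees: far part on the pin tips, near edge on the base
- home (a point): point on top of the fixture base where the plate's origin lies when seated (fixture x = -5, y = 0, z = +12 mm), axes as the fixture's. At the start the plate is 18 to 28 mm nearer the robot than this, up to 42 mm to either side, turned up to 6 degrees. Flush against the fence its holes are within 1 mm of the pin row; slid along it till holes meet pins, it falls 10 mm and lies flat
- pin_left (a point): centre of the tip of the left pin: steel, 10 mm diameter, chamfered tip, 10 mm above the base
- pin_right (a point): centre of the tip of the right pin, same as the left one
- hole_left (a point): centre of the plate's left locating hole (14 mm diameter), at the underside
- hole_right (a point): centre of the plate's right locating hole (14 mm diameter), at the underside
- near_edge (a point): middle of the plate's near edge (towards the robot, plate x = -60 mm), at the underside
- collar: loose dark steel spacer collar, 26 mm across, 22 mm high, standing on the fixture base near its near left corner; bystander. Origin at the centre of its underside
- cap: loose black plastic cap, 28 mm across, 18 mm high, standing on the fixture base near its near right corner; bystander. Origin at the centre of its underside
- small_carton: loose white and red carton 50 x 70 x 45 mm high, left of the fixture; bystander. Origin at the centre of its underside
- filter_carton: loose white and red carton 75 x 75 x 60 mm high, right of the fixture; bystander. Origin at the centre of its underside
- brown_carton: loose brown carton 60 x 110 x 50 mm high, behind the fence; bystander. Origin at the centre of its underside
- tape: roll of brown tape lying flat, 90 mm across, 24 mm high, on the near right of the fixture; bystander. Origin at the centre of its underside
- driver: screwdriver lying on the near left of the fixture, its long axis is its x; bystander
- spray: upright can 52 mm across, 80 mm high, behind the fence; bystander. Origin at the centre of its underside

How it is judged:
By the outcome, as a careful person would: the job done as asked, in the order asked, and still so for the second after the job is handed in, with the robot touching nothing.
It also fails if it takes over 58 s, if anything falls off the work surface, if the arm or the gripper's body presses on something with over 40 N, if the wrist force passes 120 N, or if a joint passes its speed limit or range.

ROBOT

A 6-joint arm with a two-finger parallel gripper is mounted at the origin on the work surface. World frame = base frame: x ahead of the robot, y to its left, z up, the work surface at z = 0. Lengths are in mm, angles in rad, forces in N, time in s.
With the tool pointing down it reaches from about 275 to 1000 mm from the base axis. Payload 8.4 kg.
Tool frame: the origin (TCP) lies midway between the tips of the shut fingers; the grasp point (between the pads) lies 19 mm behind it; z points along the fingers, x is the direction in which the jaws open and shut, and the axes are right-handed (so a half turn about z gives the same grasp; the last joint's range is limited). The gripper opens to 85 mm and grips with 20 to 120 N. Pads are 22 mm wide; open, the fingers measure 114 mm over their backs; the gripper's body (76 mm by 85 mm) begins 54 mm behind the grasp point. The pads swing forward as they close: fully open they stand 13 mm farther back than shut.
Start: joints at [-1.261, 0.353, 1.633, -0, 1.155, -0.002], TCP at [191.731, -594.867, 231.281] pointing down, gripper open.
Joint ranges: [-2.63, 2.63], [-0.92, 2.1], [0.06, 2.66], [-1.3, 4.44], [0, 2.69], [-3.02, 3.02]. Speed limits (rad/s): [2.22, 2.22, 2.79, 3.14, 3.14, 3.14].

INTERFACE

Orientations are given as [roll, pitch, yaw] about the fixed x, y, z axes, in that order (R = Rz(yaw) Ry(pitch) Rx(roll)).
In Python, from rig import sense, grab_frame, camera_model, job gives the robot as it stands.
- The arm moves only by the tool arm_command, never from a script. Its argument "plan" is a list of rows, each an object with "translation": the shift along the tool's x, y, z in cm, a list of three; "twist": the turn about the tool's z in rad; "gripper": the opening, from 0 (shut) to 1 (fully open). A call has exactly 5 rows; each row is the pose to reach, as a shift and turn from the pose measured when the call began, along the tool's axes at that moment; what a row does not reach only later rows make up. A row lasts 1/12 s, in which the tool goes at most 41.7 mm and 7.16 degrees, less where a joint would pass 70% of its speed; a pose out of reach is approached as far as the arm can. A call with a gripper value outside its range is refused whole. The fingers move at their own pace and stop on an object; "squeeze" is the grip in N (left out, the last holds). Time passes only in rows, so rows that repeat a pose let the fingers close, or fill a call up. It gives the time, the measured TCP pose, the force and the opening at its end, in the units of the state.
- sense(): the state, without advancing time (a new reading comes with each control period).
- grab_frame(name): name is "scene" or "top" or "wrist"; returns the picture (384x512x3 uint8, blue, green, red); there is no depth.
- camera_model(name): a dict with "fx", "fy", "cx", "cy" (pixels), "dist_coeffs" ([k1, k2, p1, p2, k3] as OpenCV has them; the pictures are not rectified), "pose" (4x4, takes a point from camera to world coordinates). Camera axes: x right, y down, z forward; pixel columns grow to the right and rows downward; lengths in mm; the calibration is good to about 2 mm. A picture is of the moment at which its call begins: read the wrist's pose just before it. camera_model takes no time and is no camera call; for the wrist camera it gives the pose at the moment of the call.
- job.sign_off(): hands the job in, once; it reports no verdict.
The state is a dict: "clock": time; "qpos": joint angles; "qvel": joint speeds; "joint_efforts": joint torques, N m; "eef_pos": TCP position; "tcp_rot": TCP orientation; "contact_force": force on the tool from outside, world axes, zero at the start; "wrist_torque": the same for the moment, N m; "opening": opening from 0.0 (shut) to 1.0 (fully open).
Only numpy, scipy, OpenCV 4.12 (cv2) and the standard library are available. Lean on these libraries where they do the work, as an engineer would, in place of code of your own. Each camera call takes 0.05 s, during which the arm holds its last target.

## Working session

There is one attempt and no reset: what is moved stays moved. The work goes in short steps, Python scripts to look and compute and a tool call to move; the robot and the scene stay as the last step left them, time stands still between calls to the robot, and variables do not carry over. Pictures are saved under pics/ and viewed, and the job is handed in when it is done.

Besides the shell and the picture viewer there is one more tool, called after "Request:" as a command line: name --argument value ..., lists and objects as JSON in quotes. arm_command: Moves the arm, as the interface text tells. Its arguments: {"type":"object","properties":{"plan":{"type":"array","items":{"type":"object","properties":{"translation":{"type":"array","items":{"type":"number"}},"twist":{"type":"number"},"gripper":{"type":"number"}}}},"squeeze":{"type":"number"}},"required":["plan"]}

```bash
mkdir -p pics; ls; python3 - <<'E'
from rig import sense, grab_frame, camera_model, job
import cv2
s=sense()
for k,v in s.items(): print(k,v)
for n in ("scene","top"):
    cv2.imwrite(f"pics/{n}0.png",grab_frame(n)); m=camera_model(n); print(n,m)
E
```

```text
pics
clock 0.0
qpos [-1.26136378e+00  3.53633892e-01  1.63414858e+00  6.28601668e-06
  1.15521234e+00 -2.42813225e-03]
qvel [ 0.00130532 -0.00050118 -0.00056938 -0.00127024 -0.00090991 -0.00175538]
joint_efforts [ 3.41566854e-03 -6.05249119e+01 -3.42060971e+01  2.18900877e-04
  9.46690910e-03 -1.43083378e-05]
eef_pos [ 191.60531152 -594.39253759  230.56441208]
tcp_rot [-3.14158350e+00  1.40214074e-03 -1.25893818e+00]
contact_force [ 0.07449306  1.07308483 -0.10516093]
wrist_torque [ 0.00023116  0.02761722 -0.0089652 ]
opening 0.9986281981951979
scene {'fx': 373.86119948794027, 'fy': 373.86119948794027, 'cx': 254.45878610435997, 'cy': 193.89448307516477, 'dist_coeffs': array([0.02608311, 0.        , 0.        , 0.        , 0.        ]), 'pose': array([[ 7.67364798e-01,  5.56456855e-01, -3.18601688e-01,
         8.84831744e+02],
       [ 6.41203565e-01, -6.63571260e-01,  3.85397420e-01,
        -3.15173685e+02],
       [ 3.04211278e-03, -5.00028951e-01, -8.66003345e-01,
         8.37785107e+02],
       [ 0.00000000e+00,  0.00000000e+00,  0.00000000e+00,
         1.00000000e+00]])}
top {'fx': 442.62066867699895, 'fy': 442.62066867699895, 'cx': 253.63282027978678, 'cy': 188.45053752640666, 'dist_coeffs': array([-0.16579746,  0.        ,  0.        ,  0.        ,  0.        ]), 'pose': array([[-1.44727374e-02, -9.90080021e-01,  1.39757260e-01,
         4.17228546e+02],
       [-9.99893872e-01,  1.40973579e-02, -3.67558056e-03,
         4.79844731e+01],
       [ 1.66891076e-03, -1.39795624e-01, -9.90178973e-01,
         1.23455179e+03],
       [ 0.00000000e+00,  0.00000000e+00,  0.00000000e+00,
         1.00000000e+00]])}
```

View pics/scene0.png

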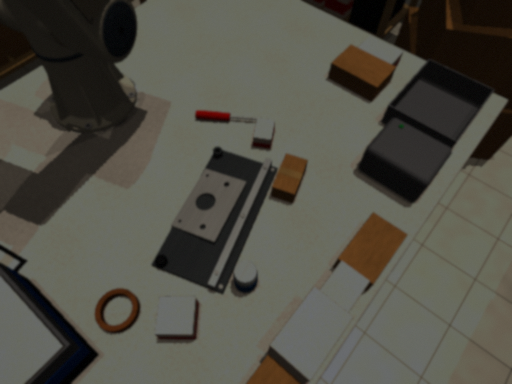

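View pics/top0.png

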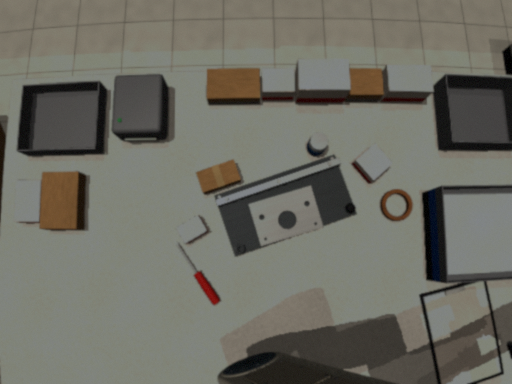

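Both views show the fixture. In the top view the base spans about (217,200) to (355,208), with the bright fence along its upper side and the pale plate at about (285,217). The collar is at (240,249) and the cap at (350,208). I'll enlarge this region.

```bash
python3 - <<'E'
import cv2,numpy as np
a=cv2.imread("pics/top0.png")[145:265,200:370]
a=cv2.resize(a,None,fx=4.5,fy=4.5,interpolation=cv2.INTER_CUBIC); a=np.clip((a/255.)**0.6*255*1.2,0,255).astype('uint8')
cv2.imwrite("pics/top0z.png",a)
b=cv2.imread("pics/scene0.png")[140:300,145:285]
b=cv2.resize(b,None,fx=3.7,fy=3.7,interpolation=cv2.INTER_CUBIC); b=np.clip((b/255.)**0.6*255*1.2,0,255).astype('uint8')
cv2.imwrite("pics/scene0z.png",b)
E
```

```text
(no output)
```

View pics/top0z.png

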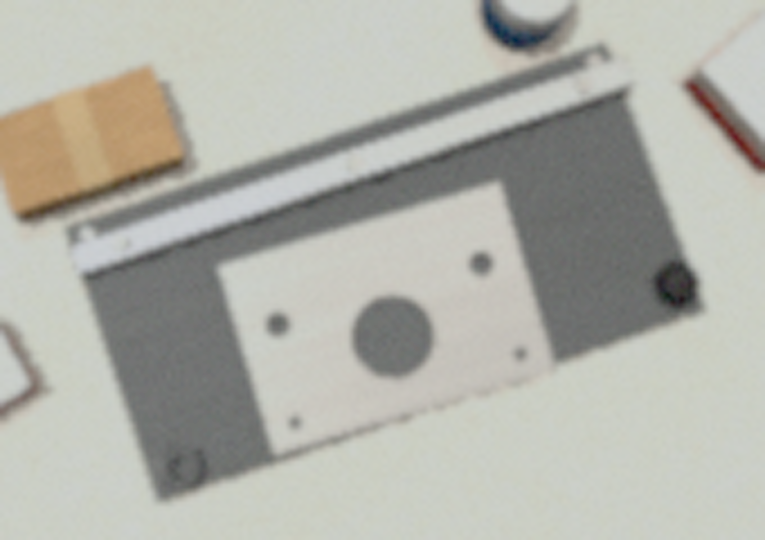

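View pics/scene0z.png

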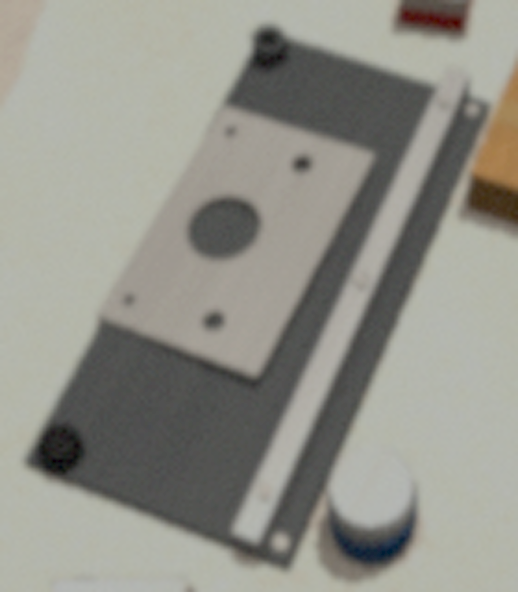

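```bash
cat > h.py <<'E'
import numpy as np,cv2
from rig import sense, grab_frame, camera_model
from scipy.optimize import least_squares
def ray(n,uv,z,m=None):
    m=m or camera_model(n)
    K=np.array([[m['fx'],0,m['cx']],[0,m['fy'],m['cy']],[0,0,1]])
    p=cv2.undistortPoints(np.array(uv,float).reshape(-1,1,2),K,m['dist_coeffs']).reshape(-1,2)
    d=np.c_[p,np.ones(len(p))]@m['pose'][:3,:3].T; o=m['pose'][:3,3]
    t=(np.broadcast_to(z,len(p))-o[2])/d[:,2]
    return o+t[:,None]*d
def fit(model,meas):
    # planar pose: meas = R model + t
    model=np.array(model,float)[:,:2]; meas=np.array(meas)[:,:2]
    a=model-model.mean(0); b=meas-meas.mean(0)
    th=np.arctan2((a[:,0]*b[:,1]-a[:,1]*b[:,0]).sum(),(a*b).sum())
    R=np.array([[np.cos(th),-np.sin(th)],[np.sin(th),np.cos(th)]])
    t=meas.mean(0)-R@model.mean(0)
    return t,th,meas-(model@R.T+t)
E
python3 - <<'E'
from h import *
zt=lambda l:[(200+(u+.5)/4.5-.5,145+(v+.5)/4.5-.5) for u,v in l]
zs=lambda l:[(145+(u+.5)/3.7-.5,140+(v+.5)/3.7-.5) for u,v in l]
fm=[(-90,180),(-90,-180),(90,-180),(90,180)]
T=ray('top',zt([(160,498),(702,310),(605,47),(68,228)]),12)
t,th,r=fit(fm,T);print('top',t,th,'\n',r.round(1))
S=ray('scene',zs([(28,463),(290,567),(488,103)]),12)
t2,th2,r=fit(fm[1:],S);print('scene',t2,th2,'\n',r.round(1))
# plate: holes(L,R), bolt not known; corners NL NR FR FL; top heights
zz=lambda x:17+(x+60)*np.sin(.105)
pm=[(15,65),(15,-65),(-60,90),(-60,-90),(60,-90),(60,90),(-12,0)]
z=[zz(p[0]) for p in pm]
for n,P in(('top',ray('top',zt([(277,324),(481,263),(275,457),(553,362),(499,181),(217,266),(393,336)]),z)),
 ('scene',ray('scene',zs([(302,163),(213,320),(226,106),(101,318),(257,380),(376,153),(225,228)]),z))):
  t3,th3,r=fit(pm,P)
  for tt,hh in((t,th),(t2,th2)):
    R=np.array([[np.cos(hh),-np.sin(hh)],[np.sin(hh),np.cos(hh)]])
    print(n,t3,th3,'infix',R.T@(t3-tt),np.degrees(th3-hh))
  print(r.round(1))
E
```

```text
top [543.72009757 -44.46294857] 0.3149963865149149 
 [[ 3.1 -2. ]
 [ 1.1  3. ]
 [-2.8  1.5]
 [-1.4 -2.4]]
scene [547.2931791  -44.87901112] 0.33007607597460326 
 [[ 1.3  2.2]
 [-1.1  0. ]
 [-0.1 -2.3]]
top [513.37312858 -43.11180579] 0.28797059214313553 infix [-28.43522055  10.68654976] -1.5484639554913724
top [513.37312858 -43.11180579] 0.28797059214313553 infix [-31.51619005  12.66580463] -2.4124665178994276
[[ 0.5  0.5]
 [-1.  -0.4]
 [-0.9  0.2]
 [ 2.9  1.3]
 [-1.3 -1.3]
 [-0.  -0.2]
 [-0.2 -0.2]]
scene [516.20756993 -43.34448222] 0.2848028137778265 infix [-25.812327     9.58717471] -1.72996428625643
scene [516.20756993 -43.34448222] 0.2848028137778265 infix [-28.91017232  11.52700365] -2.5939668486644853
[[-1.   0.2]
 [-1.8 -0.3]
 [ 1.1  1.2]
 [ 3.   1.1]
 [-0.1 -2.4]
 [-1.4  0.3]
 [ 0.1 -0. ]]
```

```bash
cat >> h.py <<'E'
F=np.array([545.,-44.6]); TH=0.32
def w2f(p):
    c,s=np.cos(TH),np.sin(TH); d=np.array(p)[...,:2]-F
    return d@np.array([[c,-s],[s,c]])
def f2w(p):
    c,s=np.cos(TH),np.sin(TH); return np.array(p)[...,:2]@np.array([[c,s],[-s,c]])+F
def togo(fx,fy,z):
    s=sense(); R=cv2.Rodrigues(np.zeros(3))[0]
    from scipy.spatial.transform import Rotation as Ro
    R=Ro.from_euler('xyz',s['tcp_rot']).as_matrix()
    d=np.r_[f2w([fx,fy]),z]-s['eef_pos']
    print('t',round(s['clock'],2),'now fix',w2f(s['eef_pos']).round(1),'z',round(s['eef_pos'][2],1),'yawerr',round(s['tcp_rot'][2]-(TH-np.pi/2),4),'open',round(s['opening'],3),'F',s['contact_force'].round(1))
    print('go cm',(R.T@d/10).round(2))
E
python3 - <<'E'
from h import *
togo(-115,11,230)
zt=lambda l:[(200+(u+.5)/4.5-.5,145+(v+.5)/4.5-.5) for u,v in l]
print(w2f(ray('top',zt([(188,460),(676,280)]),32)))
print(w2f(ray('top',[(318,137)],80)),w2f(ray('top',[(195,228)],45)))
E
```

```text
t 0.1 now fix [-508.4 -410.8] z 230.6 yawerr -0.0082 open 1.002 F [ 0.2 -0.3  0.1]
go cm [-42.5  -39.     0.12]
[[ -72.06131637  153.98577382]
 [ -67.5300532  -162.82492727]]
[[ 136.53941951 -137.08138045]] [[ 16.05507093 255.41189555]]
```

Request:
arm_command --plan '[{"translation":[-42.5,-39,0],"twist":0,"gripper":1},{"translation":[-42.5,-39,0],"twist":0,"gripper":1},{"translation":[-42.5,-39,0],"twist":0,"gripper":1},{"translation":[-42.5,-39,0],"twist":0,"gripper":1},{"translation":[-42.5,-39,0],"twist":0.0,"gripper":1}]'

```text
clock: 0.52
eef_pos: [278.7, -403.6, 230.9]
tcp_rot: [3.142, 0.002, -1.26]
contact_force: [1.9, -0.3, 0.1]
opening: 1.002
```

Request:
arm_command --plan '[{"translation":[-28,-26,0],"twist":0,"gripper":1},{"translation":[-28,-26,0],"twist":0,"gripper":1},{"translation":[-28,-26,0],"twist":0,"gripper":1},{"translation":[-28,-26,0],"twist":0,"gripper":1},{"translation":[-28,-26,0],"twist":0.0,"gripper":1}]'

```text
clock: 0.93
eef_pos: [366.7, -214.7, 231.3]
tcp_rot: [-3.142, 0.002, -1.26]
contact_force: [0.6, -0.0, 0.7]
opening: 1.001
```

```bash
python3 -c "
from h import *
togo(-115,11,230)"
```

```text
t 0.93 now fix [-222.8 -105.3] z 231.3 yawerr -0.0093 open 1.001 F [ 0.6 -0.   0.7]
go cm [-11.73 -10.67   0.15]
```

Request:
arm_command --plan '[{"translation":[-11.7,-10.7,0],"twist":0,"gripper":1},{"translation":[-11.7,-10.7,0],"twist":0,"gripper":1},{"translation":[-11.7,-10.7,0],"twist":0,"gripper":1},{"translation":[-11.7,-10.7,0],"twist":0,"gripper":1},{"translation":[-11.7,-10.7,0],"twist":-0.009,"gripper":1}]'

```text
clock: 1.35
eef_pos: [434.7, -65.8, 231.6]
tcp_rot: [-3.14, 0.003, -1.247]
contact_force: [-0.6, 0.4, -1.0]
opening: 1.0
```

```bash
python3 -c "
from h import *
togo(-115,11,50)
cv2.imwrite('pics/w1.png',grab_frame('wrist'));print(camera_model('wrist'))"
```

```text
t 1.35 now fix [-111.3   14.6] z 231.6 yawerr 0.0036 open 1.0 F [-0.6  0.4 -1. ]
go cm [ 0.41  0.4  18.16]
{'fx': 314.2496521030402, 'fy': 314.2496521030402, 'cx': 259.77491607037564, 'cy': 189.6588221622112, 'dist_coeffs': array([0.02183125, 0.        , 0.        , 0.        , 0.        ]), 'pose': array([[ 3.20847559e-01, -9.07229241e-01, -2.72014609e-01,
         5.04069420e+02],
       [-9.47130138e-01, -3.07682064e-01, -9.09738916e-02,
        -4.53586196e+01],
       [-1.15984176e-03,  2.86821985e-01, -9.57983196e-01,
         3.74120955e+02],
       [ 0.00000000e+00,  0.00000000e+00,  0.00000000e+00,
         1.00000000e+00]])}
```

View pics/w1.png

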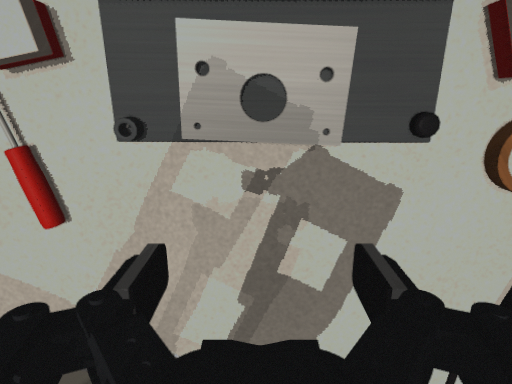

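Wrist view: the near edge of the base is at row 142, columns 117 to 430. The plate corners are at (176,18), (358,27), (343,146) and (181,139), and the locating holes at (203,68) and (327,74). I'll measure the plate relative to the base from these.

```bash
python3 - <<'E'
from h import *
m=camera_model('wrist')
B=ray('wrist',[(117,142),(430,142)],12,m); print('base NL NR in fix',w2f(B).round(1), 'len',np.linalg.norm(B[0]-B[1]))
pm=[(15,65),(15,-65),(-60,90),(-60,-90),(60,-90),(60,90),(-12,0)]
z=[17+(p[0]+60)*.105 for p in pm]
P=ray('wrist',[(203,68),(327,74),(181,139),(343,146),(358,27),(176,18),(263.5,97.5)],z,m)
print('plate',w2f(P).round(1))
t,th,r=fit(pm,P); print(w2f(t),np.degrees(th-TH),r.round(1))
print(w2f(ray('wrist',[(129,129),(425,124)],32)))
E
```

```text
base NL NR in fix [[ -91.7  175.8]
 [ -89.3 -182.2]] len 358.0675895419394
plate [[-12.5  71.6]
 [-17.5 -57.3]
 [-86.9 101.3]
 [-93.6 -82.4]
 [ 25.5 -83.7]
 [ 32.3  94.9]
 [-41.2   8.6]]
[-30.26969096   7.65846428] -2.075096099009006 [[ 0.6 -0.3]
 [-0.   0.6]
 [-0.4  1.4]
 [ 0.6 -2.2]
 [-1.2  0.5]
 [-0.5 -0.7]
 [ 0.8  0.8]]
[[ -74.73301685  152.28165661]
 [ -67.51320017 -163.11073937]]
```

Request:
arm_command --plan '[{"translation":[0.6,0.9,4],"twist":0,"gripper":1},{"translation":[0.6,0.9,8],"twist":0,"gripper":1},{"translation":[0.6,0.9,12],"twist":0,"gripper":1},{"translation":[0.6,0.9,16],"twist":0,"gripper":1},{"translation":[0.6,0.9,19.5],"twist":0,"gripper":1}]'

```text
clock: 1.82
eef_pos: [425.8, -76.8, 34.5]
tcp_rot: [3.141, 0.002, -1.246]
contact_force: [0.5, -0.3, -0.0]
opening: 1.0
```

```bash
python3 -c "
from h import *
togo(-120,9,15)
cv2.imwrite('pics/w2.png',grab_frame('wrist'));togo(-120,9,15)"
```

```text
t 1.82 now fix [-123.3    6.9] z 34.5 yawerr 0.0047 open 1.0 F [ 0.5 -0.3 -0. ]
go cm [-0.2  -0.33  1.95]
t 1.87 now fix [-126.6    8.8] z 29.1 yawerr 0.0046 open 1.0 F [-2.8  0.7 -3.4]
go cm [-0.01 -0.67  1.4 ]
```

View pics/w2.png

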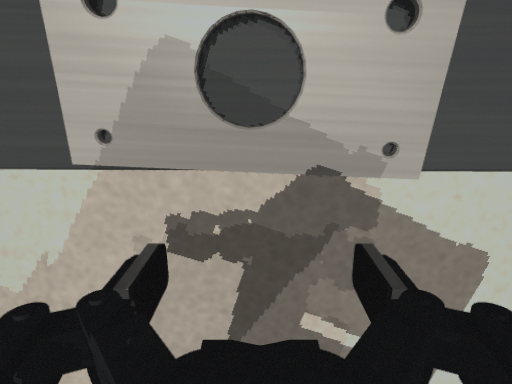

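Request:
arm_command --plan '[{"translation":[0,0,1],"twist":0,"gripper":1},{"translation":[0,0,2],"twist":0,"gripper":1},{"translation":[0,0,2.5],"twist":0,"gripper":1},{"translation":[0,0,2.75],"twist":0,"gripper":1},{"translation":[0,0,2.75],"twist":0,"gripper":1}]'

```text
clock: 2.28
eef_pos: [422.4, -76.3, 2.2]
tcp_rot: [3.135, 0.006, -1.247]
contact_force: [-1.0, 0.3, 0.1]
opening: 1.002
```

```bash
python3 -c "
from h import *
togo(-105,9,1)"
```

```text
t 2.28 now fix [-126.3    8.4] z 2.2 yawerr 0.0043 open 1.002 F [-1.   0.3  0.1]
go cm [-0.05 -2.13  0.11]
```

Request:
arm_command --plan '[{"translation":[0,-0.5,0.05],"twist":0,"gripper":1},{"translation":[0,-1,0.05],"twist":0,"gripper":1},{"translation":[0,-1.5,0.1],"twist":0,"gripper":1},{"translation":[0,-2,0.1],"twist":0,"gripper":1},{"translation":[0,-2.4,0.1],"twist":0,"gripper":1}]'

```text
clock: 2.7
eef_pos: [446.3, -68.4, 1.4]
tcp_rot: [3.136, 0.005, -1.246]
contact_force: [-0.4, 1.0, 0.2]
opening: 1.001
```

```bash
python3 -c "
from h import *
togo(-105,9,1)
cv2.imwrite('pics/w3.png',grab_frame('wrist'));togo(-80,9,1)"
```

```text
t 2.7 now fix [-101.2    8.4] z 1.4 yawerr 0.0047 open 1.001 F [-0.4  1.   0.2]
go cm [-0.06  0.38  0.05]
t 2.75 now fix [-100.9    8.4] z 1.3 yawerr 0.0047 open 1.001 F [-0.2 -0.8  1.5]
go cm [-0.05 -2.09  0.02]
```

View pics/w3.png

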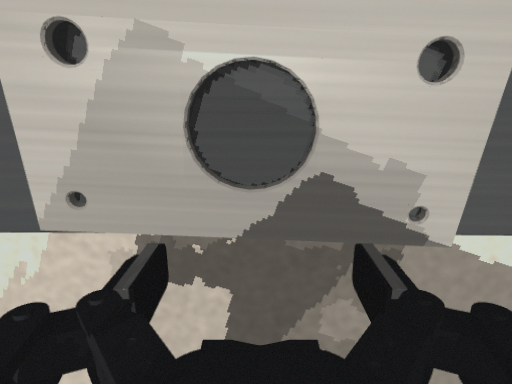

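The right fingertip at (360,244) is almost at the plate's near edge. I'll push forward now.

Request:
arm_command --plan '[{"translation":[0,-0.25,0.05],"twist":0,"gripper":1},{"translation":[0,-0.5,0.05],"twist":0,"gripper":1},{"translation":[0,-0.75,0.05],"twist":0,"gripper":1},{"translation":[0,-1.0,0.05],"twist":0,"gripper":1},{"translation":[0,-1.2,0.05],"twist":0,"gripper":1}]'

```text
clock: 3.17
eef_pos: [455.7, -64.6, 0.7]
tcp_rot: [3.131, 0.007, -1.246]
contact_force: [-3.8, -2.6, 1.0]
opening: 1.001
```

```bash
python3 -c "
from h import *
cv2.imwrite('pics/w4.png',grab_frame('wrist'));togo(-80,9,1)"
```

```text
t 3.22 now fix [-90.1   8.9] z 0.6 yawerr 0.0046 open 1.0 F [-2.6 -1.6  1.1]
go cm [-0.   -1.01 -0.05]
```

View pics/w4.png

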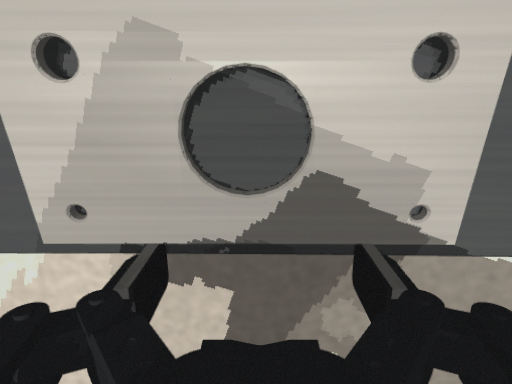

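Both fingertips now bear on the near edge (row 247), the edge is parallel to the jaws, and the plate is moving. I'll continue to the fence.

Request:
arm_command --plan '[{"translation":[0,-0.25,-0.05],"twist":0,"gripper":1},{"translation":[0,-0.5,-0.05],"twist":0,"gripper":1},{"translation":[0,-0.75,-0.05],"twist":0,"gripper":1},{"translation":[0,-1.0,-0.05],"twist":0,"gripper":1},{"translation":[0,-1.2,-0.05],"twist":0,"gripper":1}]'

```text
clock: 3.63
eef_pos: [468.1, -60.5, 0.9]
tcp_rot: [3.132, 0.007, -1.246]
contact_force: [-3.7, -1.6, -1.0]
opening: 0.997
```

```bash
python3 -c "
from h import *
togo(-75,9,1)"
```

```text
t 3.63 now fix [-78.    9.1] z 0.9 yawerr 0.0049 open 0.997 F [-3.7 -1.6 -1. ]
go cm [ 0.01 -0.3  -0.02]
```

Now small steps until the force rises, which will mark the fence.

Request:
arm_command --plan '[{"translation":[0,-0.05,0],"twist":0,"gripper":1},{"translation":[0,-0.1,0],"twist":0,"gripper":1},{"translation":[0,-0.15,0],"twist":0,"gripper":1},{"translation":[0,-0.2,0],"twist":0,"gripper":1},{"translation":[0,-0.2,0],"twist":0,"gripper":1}]'

```text
clock: 4.05
eef_pos: [470.1, -59.8, 0.9]
tcp_rot: [3.132, 0.007, -1.246]
contact_force: [-3.3, -0.1, -0.2]
opening: 1.0
```

```bash
python3 -c "
from h import *
togo(-75,9,1)
cv2.imwrite('pics/w5.png',grab_frame('wrist'));a=grab_frame('top')[145:265,200:370]
a=cv2.resize(a,None,fx=4.5,fy=4.5,interpolation=cv2.INTER_CUBIC); a=np.clip((a/255.)**0.6*255*1.2,0,255).astype('uint8')
cv2.imwrite('pics/top5z.png',a)
"
```

```text
t 4.05 now fix [-75.9   9.1] z 0.9 yawerr 0.0049 open 1.0 F [-3.3 -0.1 -0.2]
go cm [ 0.01 -0.09 -0.02]
```

View pics/w5.png

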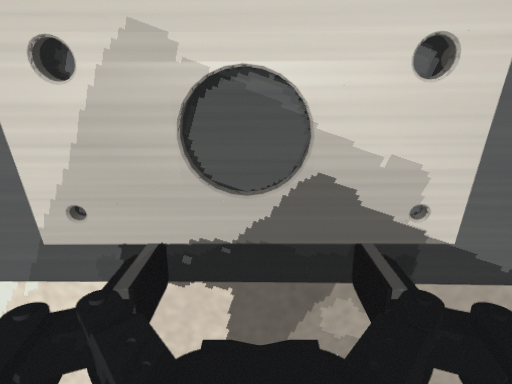

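View pics/top5z.png

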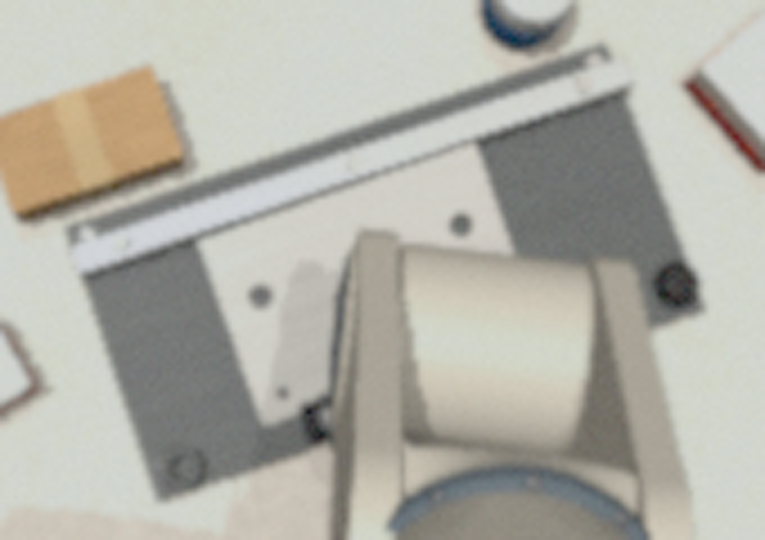

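The top view shows the plate's far edge nearly at the fence, with no visible gap, but the force is still low. I'll go a little farther.

Request:
arm_command --plan '[{"translation":[0,-0.05,0],"twist":0,"gripper":1},{"translation":[0,-0.1,0],"twist":0,"gripper":1},{"translation":[0,-0.15,0],"twist":0,"gripper":1},{"translation":[0,-0.15,0],"twist":0,"gripper":1},{"translation":[0,-0.15,0],"twist":0,"gripper":1}]'

```text
clock: 4.57
eef_pos: [471.4, -59.3, 0.8]
tcp_rot: [3.132, 0.007, -1.246]
contact_force: [-4.4, -1.0, -0.6]
opening: 1.0
```

Request:
arm_command --plan '[{"translation":[0,-0.05,0],"twist":0,"gripper":1},{"translation":[0,-0.1,0],"twist":0,"gripper":1},{"translation":[0,-0.15,0],"twist":0,"gripper":1},{"translation":[0,-0.15,0],"twist":0,"gripper":1},{"translation":[0,-0.15,0],"twist":0,"gripper":1}]'

```text
clock: 4.98
eef_pos: [471.7, -58.9, 0.7]
tcp_rot: [3.13, 0.008, -1.246]
contact_force: [-6.9, -2.9, 2.1]
opening: 1.003
```

Request:
arm_command --plan '[{"translation":[0,-0.1,0],"twist":0,"gripper":1},{"translation":[0,-0.2,0],"twist":0,"gripper":1},{"translation":[0,-0.25,0],"twist":0,"gripper":1},{"translation":[0,-0.25,0],"twist":0,"gripper":1},{"translation":[0,-0.25,0],"twist":0,"gripper":1}]'

```text
clock: 5.4
eef_pos: [471.9, -58.4, 0.5]
tcp_rot: [3.126, 0.009, -1.247]
contact_force: [-10.7, -6.0, 6.1]
opening: 1.001
```

```bash
python3 -c "
from h import *
togo(-75,9,1)
cv2.imwrite('pics/w6.png',grab_frame('wrist'));m=camera_model('wrist');print(m['pose'][:3,3])
a=grab_frame('scene')[140:300,145:285]
a=cv2.resize(a,None,fx=3.7,fy=3.7,interpolation=cv2.INTER_CUBIC); a=np.clip((a/255.)**0.6*255*1.2,0,255).astype('uint8')
cv2.imwrite('pics/scene6z.png',a)
"
```

```text
t 5.4 now fix [-73.8   9.9] z 0.5 yawerr 0.0043 open 1.001 F [-10.7  -6.    6.1]
go cm [ 0.09  0.12 -0.05]
[544.73091111 -36.20914878 142.0548371 ]
```

View pics/w6.png

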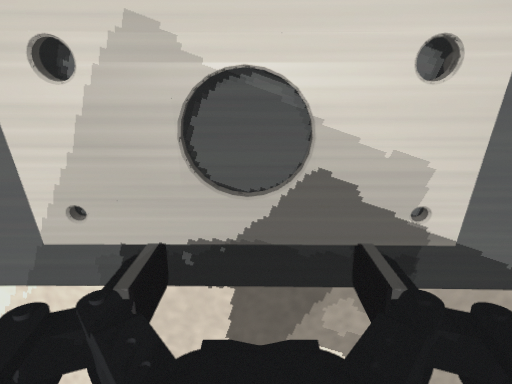

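View pics/scene6z.png

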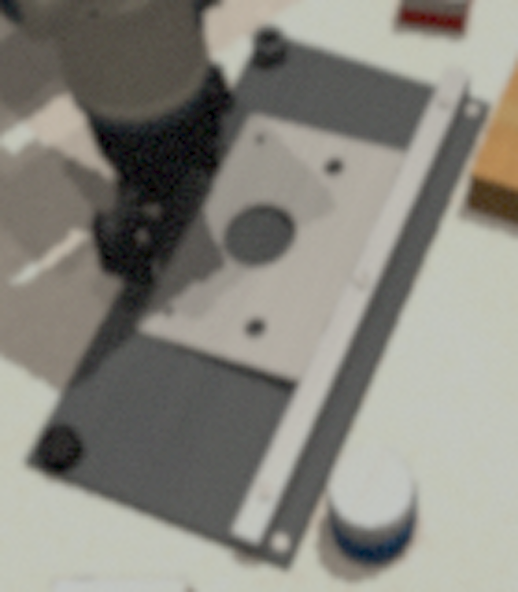

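The plate is flush along the fence, with about 12 N of reaction and no visible gap. Next I back off, lift, shut the fingers and go round to the left edge.

Request:
arm_command --plan '[{"translation":[0,1,-0.3],"twist":0,"gripper":1},{"translation":[0,3,-0.5],"twist":0,"gripper":1},{"translation":[0,3.5,-4],"twist":0,"gripper":0.5},{"translation":[0,3.5,-8],"twist":0,"gripper":0},{"translation":[0,3.5,-10],"twist":0,"gripper":0}]'

```text
clock: 5.92
eef_pos: [442.1, -70.4, 104.4]
tcp_rot: [3.131, 0.007, -1.247]
contact_force: [0.9, 0.3, 0.1]
opening: 0.602
```

```bash
python3 - <<'E'
s=open('h.py').read()
import numpy as np
c,sn=np.cos(.32),np.sin(.32)
F=np.array([545.,-44.6])+np.array([c,sn])*-.5+np.array([-sn,c])*-3.2
s=s.replace("F=np.array([545.,-44.6]); TH=0.32",f"F=np.array([{F[0]:.2f},{F[1]:.2f}]); TH=0.3267")
open('h.py','w').write(s)
E
python3 - <<'E'
from h import *
togo(-4,132,100)
im=grab_frame('top');cv2.imwrite('pics/top7.png',im)
cv2.imwrite('pics/w7.png',grab_frame('wrist'))
a=cv2.resize(im[145:265,200:370],None,fx=4.5,fy=4.5,interpolation=cv2.INTER_CUBIC); a=np.clip((a/255.)**0.6*255*1.2,0,255).astype('uint8')
cv2.imwrite('pics/top7z.png',a)
m=camera_model('wrist'); 
B=[[115,0]]
np.savez('w7.npz',**{k:m[k] for k in m})
E
```

```text
t 5.92 now fix [-105.2   11.8] z 104.4 yawerr -0.0029 open 0.602 F [0.9 0.3 0.1]
go cm [-12.05 -10.09   0.42]
```

View pics/w7.png

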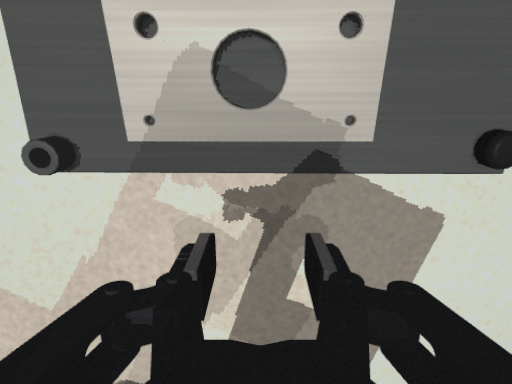

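View pics/top7z.png

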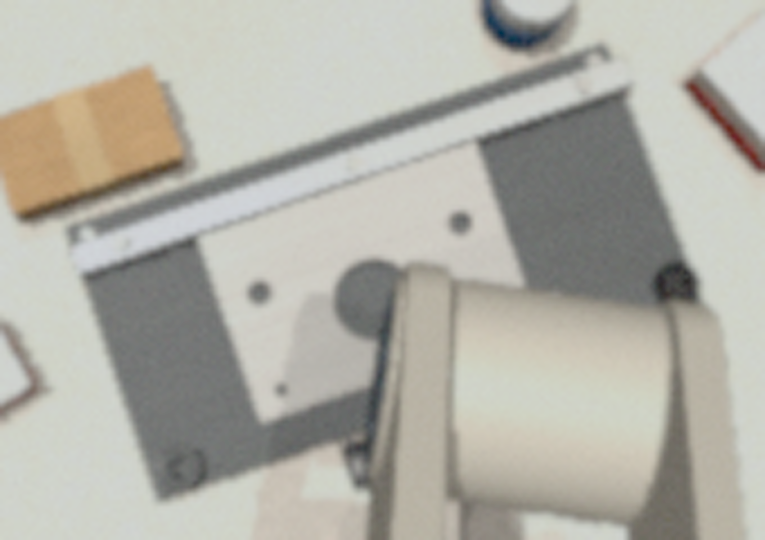

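The wrist view shows the plate's near edge at row 141, columns 128 to 375, parallel to the base edge (row 172, columns 31 to 504). It is flush and only needs to move along the fence.

```bash
python3 - <<'E'
from h import *
m=dict(np.load('w7.npz'))
print(w2f(ray('wrist',[(31,171),(505,173.5)],12,m)).round(1))
print(w2f(ray('wrist',[(128,141),(375,141)],17,m)).round(1))
print(w2f(ray('wrist',[(146,25.5),(351,25),(249,69)],[27,27,23.5],m)).round(1))
E
```

```text
[[ -85.6  184.5]
 [ -87.9 -176. ]]
[[-61.9 106.2]
 [-62.  -73.8]]
[[ 11.8  81.3]
 [ 11.9 -47.3]
 [-13.2  17.1]]
```

Request:
arm_command --plan '[{"translation":[-4,-3.4,0],"twist":0,"gripper":0},{"translation":[-8,-6.7,0],"twist":0,"gripper":0},{"translation":[-12.2,-10.1,0],"twist":0,"gripper":0},{"translation":[-12.2,-10.1,3],"twist":0,"gripper":0},{"translation":[-12.2,-10.1,5],"twist":0,"gripper":0}]'

```text
clock: 6.43
eef_pos: [504.8, 81.9, 55.0]
tcp_rot: [-3.14, 0.004, -1.244]
contact_force: [0.5, -0.3, -0.5]
opening: 0.001
```

```bash
python3 - <<'E'
from h import *
cv2.imwrite('pics/w8.png',grab_frame('wrist'))
togo(-4,134,16)
E
```

```text
t 6.48 now fix [ -1.7 135.5] z 50.6 yawerr 0.0005 open -0.007 F [-2.5 -0.1 -2.6]
go cm [0.17 0.2  3.46]
```

View pics/w8.png

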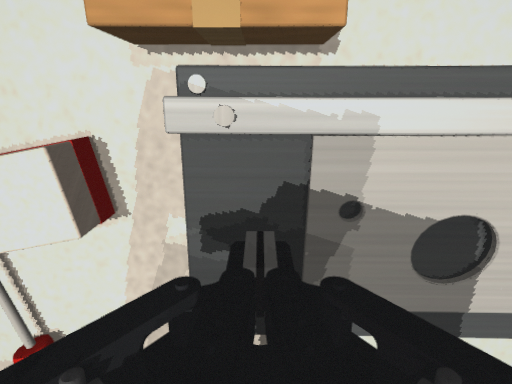

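The shut fingertips at (260,235) are over the base, between its left end (col 185) and the plate's left edge (col 307). I'll go down beside that edge.

Request:
arm_command --plan '[{"translation":[0.2,0.2,1.2],"twist":0,"gripper":0},{"translation":[0.3,0.2,2.4],"twist":0,"gripper":0},{"translation":[0.4,0.2,3.1],"twist":0,"gripper":0},{"translation":[0.5,0.2,3.4],"twist":0,"gripper":0},{"translation":[0.5,0.2,3.4],"twist":0,"gripper":0}]'

```text
clock: 6.9
eef_pos: [499.6, 74.1, 16.4]
tcp_rot: [3.134, 0.005, -1.244]
contact_force: [-0.7, -0.4, -0.1]
opening: 0.004
```

Request:
arm_command --plan '[{"translation":[0.3,0,0],"twist":0,"gripper":0},{"translation":[0.6,0,0],"twist":0,"gripper":0},{"translation":[0.9,0,0],"twist":0,"gripper":0},{"translation":[1.1,0,0],"twist":0,"gripper":0},{"translation":[1.1,0,0],"twist":0,"gripper":0}]'

```text
clock: 7.32
eef_pos: [503.5, 63.3, 16.7]
tcp_rot: [3.135, 0.005, -1.245]
contact_force: [0.5, 0.9, 1.1]
opening: -0.003
```

```bash
python3 - <<'E'
from h import *
togo(-4,117,16)
cv2.imwrite('pics/w9.png',grab_frame('wrist'))
E
```

```text
t 7.32 now fix [ -4.1 118.7] z 16.7 yawerr -0.0007 open -0.003 F [0.5 0.9 1.1]
go cm [ 0.17 -0.01  0.07]
```

View pics/w9.png

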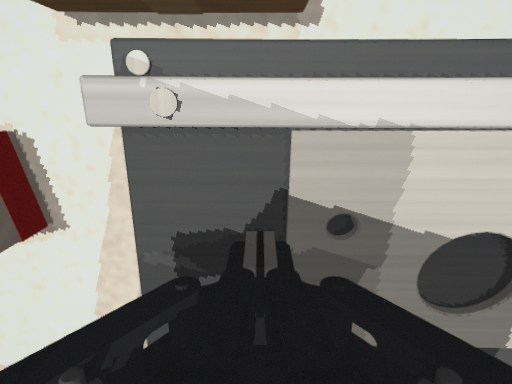

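The tip's right flank (col 278 to 290) has nearly reached the plate's left edge (col 288). I'll advance slowly.

Request:
arm_command --plan '[{"translation":[0.1,0,0],"twist":0,"gripper":0},{"translation":[0.2,0,0],"twist":0,"gripper":0},{"translation":[0.3,0,0],"twist":0,"gripper":0},{"translation":[0.4,0,0],"twist":0,"gripper":0},{"translation":[0.5,0,0],"twist":0,"gripper":0}]'

```text
clock: 7.78
eef_pos: [504.9, 58.8, 16.6]
tcp_rot: [3.134, 0.005, -1.245]
contact_force: [-1.1, 3.5, 1.0]
opening: 0.0
```

Request:
arm_command --plan '[{"translation":[0.1,0,0],"twist":0,"gripper":0},{"translation":[0.2,0,0],"twist":0,"gripper":0},{"translation":[0.3,0,0],"twist":0,"gripper":0},{"translation":[0.4,0,0],"twist":0,"gripper":0},{"translation":[0.5,0,0],"twist":0,"gripper":0}]'

```text
clock: 8.2
eef_pos: [506.8, 53.7, 16.6]
tcp_rot: [3.135, 0.005, -1.244]
contact_force: [-0.6, 0.5, -0.0]
opening: 0.006
```

```bash
cat > look.py <<'E'
from h import *
import sys
n=sys.argv[1]
togo(-4,117,16)
cv2.imwrite(f'pics/w{n}.png',grab_frame('wrist'))
a=cv2.resize(grab_frame('top')[145:265,200:370],None,fx=4.5,fy=4.5,interpolation=cv2.INTER_CUBIC); a=np.clip((a/255.)**0.6*255*1.2,0,255).astype('uint8')
cv2.imwrite(f'pics/top{n}z.png',a)
E
python3 look.py 10
```

```text
t 8.2 now fix [ -4.1 108.5] z 16.6 yawerr -0.0002 open 0.006 F [-0.6  0.5 -0. ]
go cm [-0.85 -0.01  0.06]
```

View pics/w10.png

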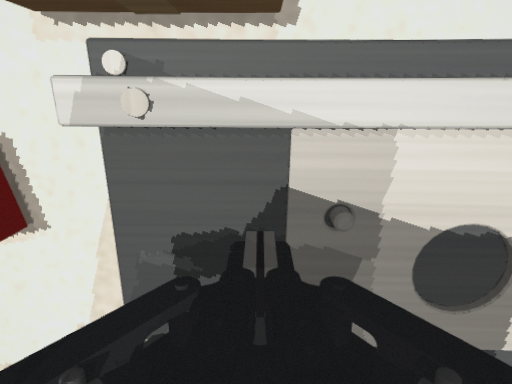

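View pics/top10z.png

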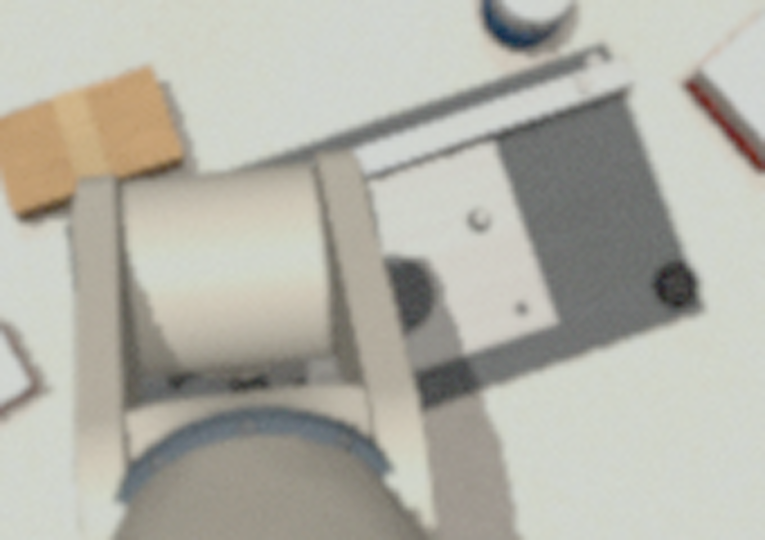

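Pins now show inside both holes: wrist view (341,217), top view (480,219). The push force is about zero, so the plate may have dropped. I'll back off and check.

Request:
arm_command --plan '[{"translation":[-0.6,0,0],"twist":0,"gripper":0},{"translation":[-1.5,0,-0.5],"twist":0,"gripper":0},{"translation":[-1.5,0,-4],"twist":0,"gripper":0},{"translation":[-1.5,2,-8],"twist":0,"gripper":0},{"translation":[-1.5,5,-12],"twist":0,"gripper":0}]'

```text
clock: 8.72
eef_pos: [462.7, 54.7, 129.5]
tcp_rot: [3.136, 0.005, -1.244]
contact_force: [1.1, -0.0, 0.9]
opening: 0.0
```

Request:
arm_command --plan '[{"translation":[3,4,-3],"twist":0,"gripper":0},{"translation":[6,8,-5],"twist":0,"gripper":0},{"translation":[9,10,-7],"twist":0,"gripper":0},{"translation":[12,12,-7],"twist":0,"gripper":0},{"translation":[12,12,-7],"twist":0,"gripper":0}]'

```text
clock: 9.13
eef_pos: [387.1, -99.7, 201.7]
tcp_rot: [3.138, 0.002, -1.243]
contact_force: [0.4, -0.2, -0.4]
opening: 0.0
```

```bash
python3 look.py 11; python3 - <<'E'
from h import *
a=grab_frame('scene')[140:300,145:285]
a=cv2.resize(a,None,fx=3.7,fy=3.7,interpolation=cv2.INTER_CUBIC); a=np.clip((a/255.)**0.6*255*1.2,0,255).astype('uint8')
cv2.imwrite('pics/scene11z.png',a)
E
```

```text
t 9.13 now fix [-166.7    1.6] z 201.7 yawerr 0.0008 open 0.0 F [ 0.4 -0.2 -0.4]
go cm [-11.49 -16.34  18.54]
```

View pics/w11.png

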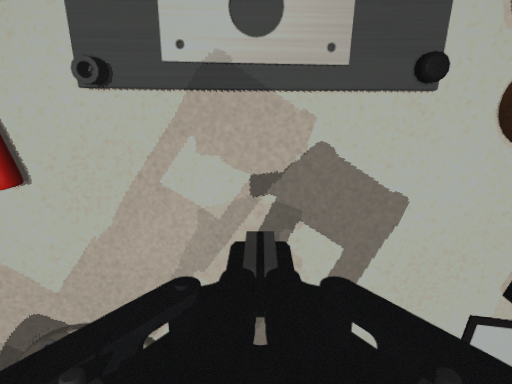

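View pics/top11z.png

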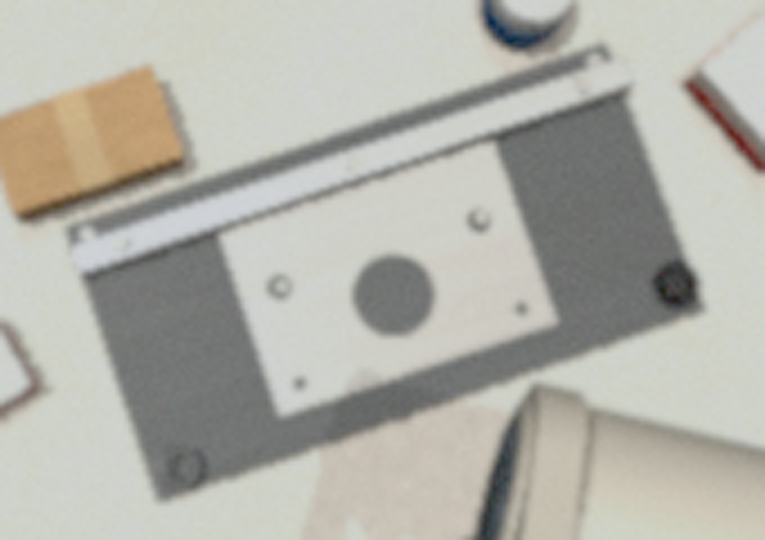

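View pics/scene11z.png

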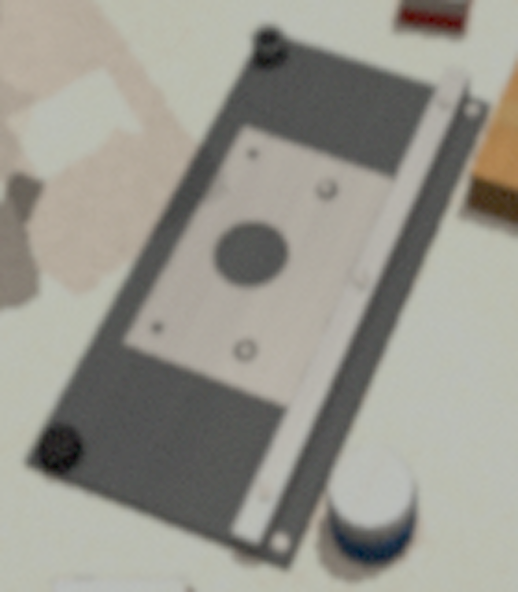

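Both pins show as bright discs in the locating holes: (280,287) and (480,219) in top, (327,188) and (246,349) in scene. I'll take a closer wrist look to confirm the plate lies flat.

Request:
arm_command --plan '[{"translation":[0,-3,1],"twist":0,"gripper":0},{"translation":[0,-6,2],"twist":0,"gripper":0},{"translation":[0,-8,3],"twist":0,"gripper":0},{"translation":[0,-8,4],"twist":0,"gripper":0},{"translation":[0,-8,4],"twist":0,"gripper":0}]'

```text
clock: 9.7
eef_pos: [462.7, -70.7, 157.8]
tcp_rot: [3.134, 0.006, -1.244]
contact_force: [-0.8, 0.4, -0.2]
opening: 0.002
```

```bash
python3 - <<'E'
from h import *
m=camera_model('wrist'); im=grab_frame('wrist'); cv2.imwrite('pics/w12.png',im); np.savez('w12.npz',**m)
E
```

```text
(no output)
```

View pics/w12.png

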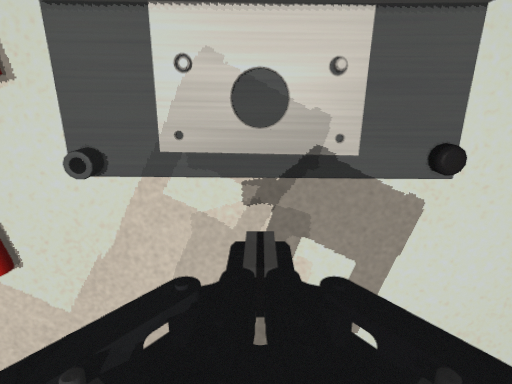

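```bash
python3 - <<'E'
from h import *
m=dict(np.load('w12.npz'))
im=cv2.imread('pics/w12.png'); g=im.astype(int).sum(2)
for r in (10,20,50,100,130,147):
    row=g[r]; d=np.diff(row[120:400]); print(r,120+np.argmax(d[:100])+.5,120+150+np.argmin(d[150:])+.5)
# width along plate at candidate heights
for r in (10,20,50,130,147):
    d=np.diff(g[r,120:400]); a=120+np.argmax(d[:100])+.5; b=120+150+np.argmin(d[150:])+.5
    for z in (17,22,27): 
        P=ray('wrist',[(a,r),(b,r)],z,m); print(r,z,np.linalg.norm(P[0]-P[1]).round(1),w2f(P.mean(0)).round(1),end=' | ')
    print()
print('base',w2f(ray('wrist',[(70,177),(452,179)],12,m)).round(1))
print('holes z17',w2f(ray('wrist',[(183,62.5),(339,66),(260,97.5)],17,m)).round(1), 'near', w2f(ray('wrist',[(160,153),(360,155)],17,m)).round(1))
b=cv2.resize(im[40:90,150:370],None,fx=3.6,fy=3.6,interpolation=cv2.INTER_CUBIC);cv2.imwrite('pics/w12z.png',b)
E
```

```text
10 147.5 374.5
20 148.5 373.5
50 150.5 370.5
100 155.5 364.5
130 157.5 361.5
147 159.5 359.5
10 17 180.4 [51.5  3.7] | 10 22 177.2 [50.4  3.7] | 10 27 174.0 [49.3  3.7] | 
20 17 180.4 [44.4  3.7] | 20 22 177.2 [43.4  3.7] | 20 27 174.0 [42.5  3.7] | 
50 17 181.2 [22.5  4.1] | 50 22 178.0 [21.9  4. ] | 50 27 174.8 [21.3  4. ] | 
130 17 181.1 [-42.5   4.8] | 130 22 177.9 [-41.9   4.8] | 130 27 174.7 [-41.4   4.8] | 
147 17 180.4 [-57.6   4.8] | 147 22 177.2 [-56.8   4.8] | 147 27 174.1 [-56.    4.8] | 
base [[ -87.4  183.3]
 [ -88.5 -176. ]]
holes z17 [[ 13.1  68.6]
 [ 10.4 -61.7]
 [-14.7   4.3]] near [[-63.3  95.1]
 [-64.7 -86.6]]
```

View pics/w12z.png

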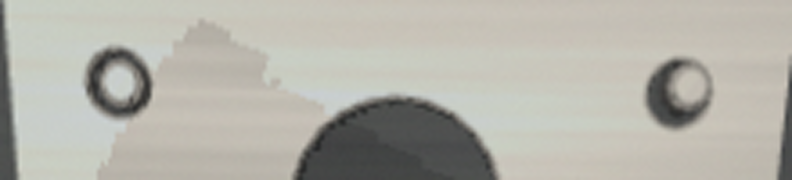

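Taking the plate top at z = 17 gives a width of 180.4 to 181.2 mm along its whole length (true value 180), so it lies flat. Pins stand in both holes. I'll retreat and compare the bystanders with the start.

Request:
arm_command --plan '[{"translation":[3,3,-2],"twist":0,"gripper":0},{"translation":[6,6,-4],"twist":0,"gripper":0},{"translation":[9,9,-6],"twist":0,"gripper":0},{"translation":[12,12,-7],"twist":0,"gripper":0},{"translation":[12,12,-7],"twist":0,"gripper":0}]'

```text
clock: 10.17
eef_pos: [385.7, -226.3, 231.2]
tcp_rot: [3.135, 0.003, -1.245]
contact_force: [0.4, -0.2, -0.4]
opening: -0.001
```

```bash
python3 - <<'E'
from h import *
a=cv2.imread('pics/top0.png'); b=grab_frame('top'); cv2.imwrite('pics/top13.png',b)
d=cv2.absdiff(a,b).max(2); vis=np.hstack([b[100:300,150:430],cv2.cvtColor(np.clip(d*4.,0,255).astype('uint8'),8)[100:300,150:430]])
cv2.imwrite('pics/diff13.png',cv2.resize(vis,None,fx=1.4,fy=1.4))
zt=lambda l:[(200+(u+.5)/4.5-.5,145+(v+.5)/4.5-.5) for u,v in l]
pm=[(15,65),(15,-65),(-60,90),(-60,-90),(-12,0)]
P=ray('top',zt([(280,287),(480,218),(280,416),(558,322),(393,295)]),17)
t,th,r=fit(pm,P)
Fp=ray('top',zt([(160,498),(702,310),(605,47),(68,228)]),12)
tf,hf,_=fit([(-90,180),(-90,-180),(90,-180),(90,180)],Fp)
c,s=np.cos(hf),np.sin(hf);print(np.array([[c,s],[-s,c]])@(t-tf),np.degrees(th-hf),r.round(1))
s=sense();print(s['clock'],s['eef_pos'],s['contact_force'])
E
```

```text
[-4.65911828  1.19477898] -0.29636761744397033 [[-0.2 -0.1]
 [ 1.  -0.6]
 [-0.1  0.3]
 [-0.4 -0.3]
 [-0.3  0.7]]
10.2167 [ 385.60639855 -227.01801828  231.32179916] [ 0.68879793 -0.39919399  0.12971572]
```

View pics/diff13.png

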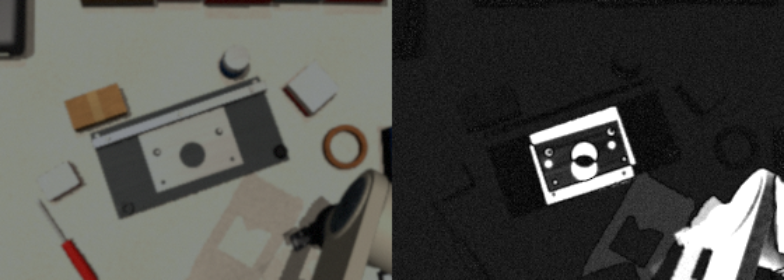

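The difference image shows only the plate, the arm and its shadow changed, so no bystander moved. The plate measures (-4.7, +1.2) mm and -0.3° in the fixture frame, against home at (-5, 0), which is inside the hole clearance. I'm handing in.

```bash
python3 -c "
from rig import job
print(job.sign_off())"
```

```text
the job is handed in; nothing more can be done
None
```

The plate is seated: both locating holes dropped over the pins and it lies flat on the fixture base. I handed the job in at about 10.2 s of the 58 s allowed.

- **Moves:** With the fingers open, I pushed the near edge until the plate was flush against the fence, at about 12 N. I then shut the fingers and nudged the left edge about 12 mm along the fence until the plate dropped. It was never gripped or lifted.
- **Position:** The top view puts the plate at fixture (-4.7, +1.2) mm and -0.3°, against home at (-5, 0). Pins are visible in both holes.
- **Flatness:** Taking the plate top at z = 17 mm, its width measures 180.4 to 181.2 mm all along its length (true value 180). That fits a flat plate to within about 2 mm.
- **Surroundings:** A before/after image comparison shows no bystander moved, and the hand is clear with about zero contact force.
- **Slight disagreement:** The wrist view suggested the plate sits about 0.5 to 1° clockwise and 0.5 mm to the left, a bit more turn than the top view showed. Both are within the pin clearance, so I left it alone.

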